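# Set the drilling jig's locating pins

## Robot

A 6-joint arm with a two-finger parallel gripper is mounted at the origin on the work surface. World frame = base frame: x ahead of the robot, y to its left, z up, the work surface at z = 0. Lengths are in m, angles in rad, forces in N, time in s.
With the tool pointing down it reaches from about 0.275 to 1 m from the base axis. Payload 8.4 kg.
Tool frame: the origin (TCP) lies at the very end of the fingers, on their centre line; the grasp point (between the pads) lies 19 mm behind it; z points along the fingers, y is the direction in which the jaws open and shut (so a half turn about z gives the same grasp; the last joint's range is limited). The gripper opens to 85 mm and grips with 20 to 120 N. Pads are 22 mm wide; open, the fingers measure 114 mm over their backs; the gripper's body (76 mm by 85 mm) begins 54 mm behind the grasp point. The pads swing forward as they close: fully open they stand 13 mm farther back than shut.
Start: joints at [1.28, 0.353, 1.633, -0, 1.155, -0.002], TCP at [0.178, 0.599, 0.231] pointing down, gripper open.
Joint ranges: [-2.63, 2.63], [-0.92, 2.1], [0.06, 2.66], [-1.3, 4.44], [0, 2.69], [-3.02, 3.02]. Speed limits (rad/s): [2.22, 2.22, 2.79, 3.14, 3.14, 3.14].

## Interface

Orientations are given as a rotation vector (axis times angle).
In Python, from plant import ctrl, vision gives the robot as it stands.
- The arm moves only by the tool step_arm, never from a script. Its argument "increments" is a list of rows, each an object with "linear": the shift along the tool's x, y, z in m, a list of three; "spin": the turn about the tool's z in rad. In form: [{"linear": [dx, dy, dz], "spin": spin}, ...]. A call has exactly 8 rows; each row is the pose to reach, as a shift and turn from the pose commanded when the call began, along the tool's axes at that moment; what a row does not reach only later rows make up. A row lasts 1/12 s, in which the tool goes at most 41.7 mm and 7.16 degrees, less where a joint would pass 70% of its speed; a pose out of reach is approached as far as the arm can. A call with a gripper value outside its range is refused whole. "hand" is the finger opening in m, from 0 to 0.0854, set as the call begins (left out, the last holds). The fingers move at their own pace and stop on an object; "force" is the grip in N (left out, the last holds). Time passes only in rows, so rows that repeat a pose let the fingers close, or fill a call up. It gives the time, the measured TCP pose, the force and the opening at its end, in the units of the state.
- ctrl.get_obs(): the state, without advancing time (a new reading comes with each control period).
- vision.camera(name): name is "scene" or "top" or "wrist"; returns a dict with "img" (420x560x3 uint8, blue, green, red), "z_map" (420x560 float32, m along the optical axis (not along the pixel's ray), 0 where there is no reading), "mtx" (3x3 intrinsics, pixels), "R" (3x3) and "t" (3): a world point X has camera coordinates R X + t. Camera axes: x right, y down, z forward; pixel columns grow to the right and rows downward; lengths in m; the calibration is good to about 2 mm. A picture is of the moment at which its call begins.
- ctrl.sign_off(): hands the job in, once; it reports no verdict.
The state is a dict: "time": time; "q": joint angles; "joint_velocities": joint speeds; "tau": joint torques, N m; "tcp_pos": TCP position; "eef_rot": TCP orientation; "ft_force": force on the tool from outside, world axes, zero at the start; "torque": the same for the moment, N m; "opening": finger opening in m.
Only numpy, scipy, OpenCV 4.12 (cv2) and the standard library are available. Lean on these libraries where they do the work, as an engineer would, in place of code of your own. Each camera call takes 0.05 s, during which the arm holds its last target. There are 200 camera calls.

## Task

Set the drilling jig for the next hole by pressing down three of its four locating pins with a fingertip, lightly and one at a time: first the pin with the round disc head, then the square one, then the narrow bar, each fully home before the next is begun. Keep every press light (under 25 N) and leave the ring-headed pin up. Lift nothing and pull no pin up, and leave the work block and everything else on the bench where it is.

Things in the scene. Friction and masses are not known exactly. Their poses are not given: they have to be found in the camera images.
- jig: Jig base plate, dark steel, 240 (x) x 270 (y) x 18 mm, fixed, turned up to 0.4 rad. Origin: centre of its underside, on the bench. On it four fixed black posts (38 mm round, tops 30 mm above the plate), 75 mm either way along its x and 90 mm along its y; which is where varies. Each carries a vertical pin with a head 8 mm thick; they differ only in the shape of the head.
- round_top (a point): Centre of the top face of the pin head with the ROUND head, a plain disc 40 mm in diameter, bare metal; moves with the pin. 77 mm above the bench with the pin up (joint at 0), 63 mm when fully home.
- square_top (a point): Centre of the top face of the pin head with the SQUARE head, 40 x 40 mm, bare metal; moves with the pin. 77 mm above the bench with the pin up (joint at 0), 63 mm when fully home.
- bar_top (a point): Centre of the top face of the pin head with the BAR head, a narrow bar 60 mm long (along the jig's y) and 14 mm wide, bare metal; moves with the pin. 77 mm above the bench with the pin up (joint at 0), 63 mm when fully home.
- ring_top (a point): Centre of the top face of the pin head with the RING head, 46 mm outside with a 26 mm hole (dark recess) in its middle, bare metal; moves with the pin. 77 mm above the bench with the pin up (joint at 0), 63 mm when fully home. This pin stays up; a flat fingertip would rest on its rim.
- round_pin (a joint): Height of the round-headed pin, in m: starts at 0 to 0.002 (up), grows as it is pressed straight down, 0.014 = fully home, a firm stop. The head sits on a rubber cushion that gives 1 mm per 2.5 N, 6 mm at most, and springs back. About 2.5 N of friction, no spring: it stays where it is left, and can be pulled up to -0.008.
- square_pin (a joint): Height of the square-headed pin, in m: starts at 0 to 0.002 (up), grows as it is pressed straight down, 0.014 = fully home, a firm stop. The head sits on a rubber cushion that gives 1 mm per 2.5 N, 6 mm at most, and springs back. About 2.5 N of friction, no spring: it stays where it is left, and can be pulled up to -0.008.
- bar_pin (a joint): Height of the bar-headed pin, in m: starts at 0 to 0.002 (up), grows as it is pressed straight down, 0.014 = fully home, a firm stop. The head sits on a rubber cushion that gives 1 mm per 2.5 N, 6 mm at most, and springs back. About 2.5 N of friction, no spring: it stays where it is left, and can be pulled up to -0.008.
- ring_pin (a joint): Height of the ring-headed pin, in m: starts at 0 to 0.002 (up), grows as it is pressed straight down, 0.014 = fully home, a firm stop. The head sits on a rubber cushion that gives 1 mm per 2.5 N, 6 mm at most, and springs back. About 2.5 N of friction, no spring: it stays where it is left, and can be pulled up to -0.008.
- block: Loose wooden work block, 62 x 100 x 32 mm, lying in the middle of the jig plate between the posts (its top 50 mm above the bench). Origin: centre of its underside. Leave alone.
- strip: Loose aluminium strip 22 x 115 x 5 mm lying on the block (its top 55 mm above the bench). Origin: centre of its underside. Leave alone.
- bush: Loose steel drill bush, 22 mm diameter, 18 mm high, standing on the jig plate near its edge, between two posts. Origin: centre of its underside. Leave alone.
- cup: Loose dark steel cup, 70 mm across, 60 mm high, on the bench to the right of the jig. Origin: centre of its underside. Leave alone.
- drill: Loose twist drill, 130 mm long, 12 mm thick, lying on the bench to the left of the jig. Origin: under its middle. Leave alone.
- key: Loose T-handled chuck key, about 85 x 90 mm, 18 mm high, lying on the bench to the left. Origin: under its middle. Leave alone.
- oil: Loose grey oil bottle, 60 mm across, 160 mm high, standing on the bench far to the right. Origin: centre of its underside. Leave alone.
- hammer: Loose hammer lying on the bench to the right. Origin on its underside. Leave alone.

How it is judged:
On the way, in this order (a step that is already met when the one before it is completed fails the run):
1. the round-headed pin is pressed home, the others still up (value of joint round_pin above 0.0105 m and value of joint each of square_pin, bar_pin below 0.006 m), for 0.1 s.
2. then the square-headed pin, the bar still up (value of joint each of square_pin, round_pin above 0.0105 m and value of joint bar_pin below 0.006 m), for 0.1 s.
3. then the bar-headed pin (value of joint each of bar_pin, square_pin, round_pin above 0.0105 m), for 0.1 s.
At the end, for the whole second after the job is handed in: The round, square and bar pins are home (each at least 10.5 of its 14 mm down), the ring pin is up (within 5 mm below and 3 mm above its zero), and every loose thing lies within 15 mm of where it started (all of step 3 and value of joint ring_pin between -0.003 and 0.005 m and distance of each of block, strip, bush, cup, drill, key, oil, hammer from where it was at the start of the episode below 0.015 m); the robot touches nothing.
It fails at once if a pin pressed before the one before it in the order is home ((value of joint square_pin above 0.006 m and value of joint round_pin below 0.0105 m) or (value of joint bar_pin above 0.006 m and value of joint square_pin below 0.0105 m) or (value of joint bar_pin above 0.006 m and value of joint round_pin below 0.0105 m)).
It fails at once if the ring pin pressed down (value of joint ring_pin above 0.005 m).
It fails at once if a pin pulled up (value of joint any of round_pin, square_pin, bar_pin, ring_pin below -0.003 m).
It fails at once if a pin pressed harder than 25 N (contact force between any of round_pin, square_pin, bar_pin, ring_pin and anything else above 25 N).
It fails at once if a loose thing moved more than 15 mm (distance of any of block, strip, bush, cup, drill, key, oil, hammer from where it was at the start of the episode above 0.015 m).
It also fails if it takes over 42 s, if anything falls off the work surface, if the arm or the gripper's body presses on something with over 40 N, if the wrist force passes 120 N, or if a joint passes its speed limit or range.

## Working session

There is one attempt and no reset: what is moved stays moved. The work goes in short steps, Python scripts to look and compute and a tool call to move; the robot and the scene stay as the last step left them, time stands still between calls to the robot, and variables do not carry over. Pictures are saved under pics/ and viewed, about 8 in all and at most 12, crops included, and the job is handed in when it is done.

Besides the shell and the picture viewer there is one more tool, called as name(argument=value, ...) on one line, values as JSON. step_arm: Moves the arm, as the interface text tells. Its arguments: {"type":"object","properties":{"increments":{"type":"array"},"hand":{"type":"number"},"force":{"type":"number"}},"required":["increments"]}

```bash
mkdir -p pics; ls
python3 - <<'E'
from plant import ctrl, vision
import cv2,numpy as np
o=ctrl.get_obs(); print(o)
c=vision.camera("top"); cv2.imwrite("pics/top0.png",c["img"]); np.savez("top0.npz",**c)
print(c["mtx"],c["R"],c["t"])
E
```

```text
pics
{'time': 0.0, 'q': array([ 1.27959314e+00,  3.53664195e-01,  1.63412965e+00,  4.71834407e-06,
        1.15519030e+00, -2.40688324e-03]), 'joint_velocities': array([ 0.00045162, -0.00162232, -0.00228418, -0.00056666,  0.00047106,
       -0.00231247]), 'tau': array([ 1.22195805e-03, -6.05260348e+01, -3.42077565e+01, -5.79696393e-05,
        9.27429297e-03,  7.52773758e-05]), 'tcp_pos': array([0.17786653, 0.59866494, 0.23055357]), 'eef_rot': array([-4.52038313e-01, -3.10869030e+00,  2.16111193e-03]), 'ft_force': array([-0.30303157,  0.5281216 ,  0.0533519 ]), 'torque': array([ 0.01638032,  0.00302624, -0.03317675]), 'opening': 0.0853816708832341}
[[425.48542866   0.         283.1182686 ]
 [  0.         425.48542866 202.27942136]
 [  0.           0.           1.        ]] [[-0.01304825 -0.99987644  0.00876605]
 [-0.99891905  0.0126436  -0.04473103]
 [ 0.04461467 -0.00934023 -0.99896061]] [-0.07957614  0.52967824  1.16027103]
```

View pics/top0.png

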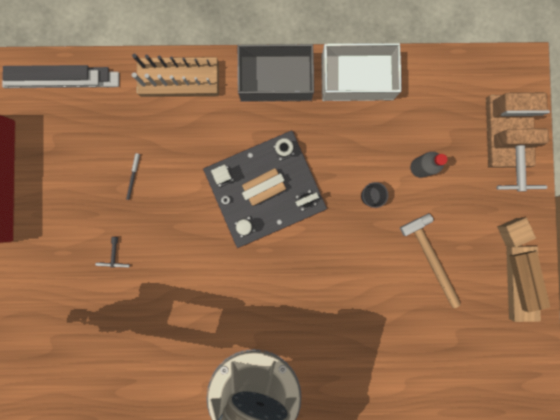

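The top view shows the jig near (265,188): square head (221,174), ring (284,147), bar (307,200), round (244,227), and the bush at (226,200). I'll measure the heads next.

```bash
cat > h.py <<'E'
import numpy as np,cv2
def cast(c,u,v,z):
    d=c["R"].T@np.linalg.solve(c["mtx"],[u,v,1]); o=-c["R"].T@c["t"]
    return o+d*(z-o[2])/d[2]
def pt(c,u,v):
    Z=c["z_map"][int(round(v)),int(round(u))]
    return c["R"].T@(np.linalg.solve(c["mtx"],[u,v,1])*Z-c["t"])
E
python3 - <<'E'
from h import *
from plant import vision
c=dict(np.load("top0.npz"))
img=c["img"]
# height map from depth
v,u=np.mgrid[0:420,0:560]; K=c["mtx"]; Z=c["z_map"]
P=np.stack([(u-K[0,2])/K[0,0]*Z,(v-K[1,2])/K[1,1]*Z,Z],-1)-c["t"]
W=P@c["R"]
m=((W[...,2]>.068)&(W[...,2]<.09)&(Z>0)).astype(np.uint8); m[:,:190]=0;m[:,340:]=0;m[:120]=0;m[260:]=0
n,l,s,ce=cv2.connectedComponentsWithStats(m)
for i in range(1,n):
    if s[i,4]>15: print(s[i],ce[i],cast(c,*ce[i],.077).round(4),np.median(W[l==i],0).round(4))
cv2.imwrite("pics/topc.png",cv2.resize(img[120:260,190:340],None,fx=4,fy=4,interpolation=cv2.INTER_CUBIC))
E
```

```text
[276 139  17  17 238] [284.01260504 146.98319328] [ 0.6706 -0.09    0.077 ] [ 0.6711 -0.0901  0.0765]
[212 165  19  20 237] [220.9535865  174.23206751] [0.601  0.0754 0.077 ] [0.6015 0.0751 0.077 ]
[296 193  23  14 133] [307.0075188  199.31578947] [ 0.5327 -0.1481  0.077 ] [ 0.5333 -0.148   0.0781]
[236 220  16  15 185] [243.75675676 226.96756757] [0.4629 0.0172 0.077 ] [0.4629 0.0167 0.0775]
```

View pics/topc.png

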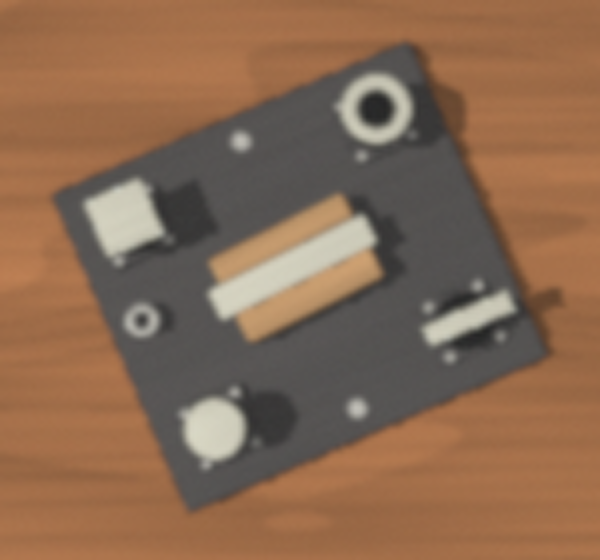

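step_arm(increments=[{"linear":[-0.018,-0.02,0],"spin":0},{"linear":[-0.037,-0.04,0],"spin":0},{"linear":[-0.055,-0.06,0],"spin":0},{"linear":[-0.073,-0.08,0],"spin":0},{"linear":[-0.092,-0.1,0],"spin":0},{"linear":[-0.11,-0.12,0],"spin":0},{"linear":[-0.128,-0.14,0],"spin":0},{"linear":[-0.147,-0.16,0],"spin":0}], hand=0, force=30)

```text
time: 0.72
tcp_pos: [0.2734, 0.4024, 0.2309]
eef_rot: [-0.452, -3.109, 0.001]
ft_force: [0.5, 0.4, 0.5]
opening: 0.0003
```

step_arm(increments=[{"linear":[-0.018,-0.02,0],"spin":0},{"linear":[-0.037,-0.04,0],"spin":0},{"linear":[-0.055,-0.06,0],"spin":0},{"linear":[-0.073,-0.08,0],"spin":0},{"linear":[-0.092,-0.1,0],"spin":0},{"linear":[-0.11,-0.12,0],"spin":0},{"linear":[-0.128,-0.14,0],"spin":0},{"linear":[-0.147,-0.16,0],"spin":0}])

```text
time: 1.38
tcp_pos: [0.3686, 0.2073, 0.231]
eef_rot: [-0.452, -3.108, 0.001]
ft_force: [0.5, 0.1, 0.0]
opening: 0.0001
```

step_arm(increments=[{"linear":[-0.018,-0.02,0.01],"spin":0},{"linear":[-0.037,-0.04,0.02],"spin":0},{"linear":[-0.055,-0.06,0.03],"spin":0},{"linear":[-0.073,-0.08,0.04],"spin":0},{"linear":[-0.092,-0.1,0.05],"spin":0},{"linear":[-0.11,-0.12,0.06],"spin":0},{"linear":[-0.128,-0.14,0.07],"spin":0},{"linear":[-0.145,-0.156,0.08],"spin":0}])

```text
time: 2.05
tcp_pos: [0.4633, 0.0161, 0.1505]
eef_rot: [-0.453, -3.108, 0.0]
ft_force: [-0.3, 0.6, 0.6]
opening: -0.0002
```

One close look from the wrist camera, which also locates the fingertip relative to the head.

Run:
```python
from h import *
from plant import vision,ctrl
c=vision.camera("wrist"); s=vision.camera("scene")
o=ctrl.get_obs(); print(o["tcp_pos"])
def proj(c,X):
    p=c["mtx"]@(c["R"]@np.array(X)+c["t"]); return (p[:2]/p[2]).round(1)
for n,X in dict(tcp=o["tcp_pos"],round=[.4629,.017,.077],square=[.601,.0754,.077],bar=[.5327,-.1481,.077]).items(): print(n,proj(c,X),proj(s,X))
np.savez("w1.npz",**c)
cv2.imwrite("pics/w1.png",c["img"]); cv2.imwrite("pics/s1.png",s["img"])
```

```text
[0.46362505 0.01545249 0.14978821]
tcp [276.7 265.3] [326.  202.4]
round [278.8 218.8] [324.9 220. ]
square [396.9 355.7] [310.1 264.6]
bar [107.  353.9] [262.6 205.2]
```

View pics/w1.png

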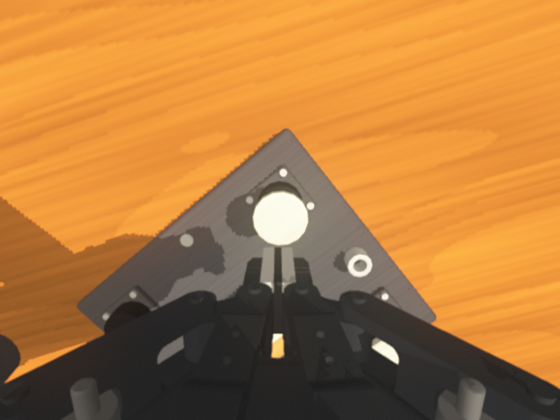

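View pics/s1.png

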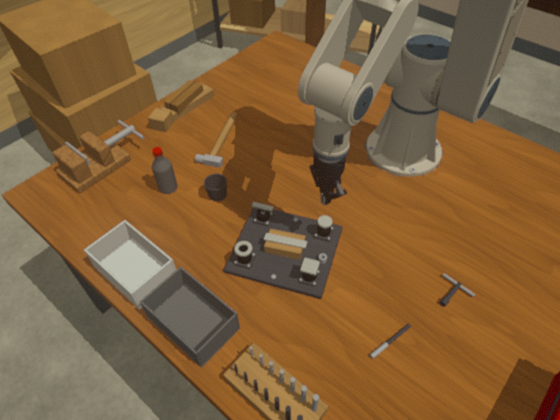

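The wrist view shows the round head centred at (280,218), where (279,219) was predicted. The scene view shows the shut fingertip above the round head, with the bench clear. Now I'll descend.

step_arm(increments=[{"linear":[0.001,0.001,0.012],"spin":0},{"linear":[0.001,0.001,0.024],"spin":0},{"linear":[0.001,0.001,0.036],"spin":0},{"linear":[0.001,0.001,0.046],"spin":0},{"linear":[0.001,0.001,0.054],"spin":0},{"linear":[0.001,0.001,0.06],"spin":0},{"linear":[0.001,0.001,0.064],"spin":0},{"linear":[0.001,0.001,0.066],"spin":0}])

```text
time: 2.82
tcp_pos: [0.4624, 0.0192, 0.0849]
eef_rot: [-0.452, -3.108, 0.0]
ft_force: [0.0, -0.1, 0.9]
opening: -0.0001
```

step_arm(increments=[{"linear":[0,0,0.002],"spin":0},{"linear":[0,0,0.004],"spin":0},{"linear":[0,0,0.006],"spin":0},{"linear":[0,0,0.008],"spin":0},{"linear":[0,0,0.01],"spin":0},{"linear":[0,0,0.012],"spin":0},{"linear":[0,0,0.012],"spin":0},{"linear":[0,0,0.012],"spin":0}])

```text
time: 3.48
tcp_pos: [0.4628, 0.019, 0.0733]
eef_rot: [0.452, 3.109, 0.0]
ft_force: [0.4, -1.0, 0.8]
opening: 0.0001
```

step_arm(increments=[{"linear":[0,0,0.001],"spin":0},{"linear":[0,0,0.002],"spin":0},{"linear":[0,0,0.003],"spin":0},{"linear":[0,0,0.004],"spin":0},{"linear":[0,0,0.005],"spin":0},{"linear":[0,0,0.006],"spin":0},{"linear":[0,0,0.006],"spin":0},{"linear":[0,0,0.006],"spin":0}])

```text
time: 4.15
tcp_pos: [0.4627, 0.019, 0.0673]
eef_rot: [0.452, 3.109, 0.0]
ft_force: [1.0, 0.1, 1.4]
opening: -0.0001
```

step_arm(increments=[{"linear":[0,0,0.001],"spin":0},{"linear":[0,0,0.002],"spin":0},{"linear":[0,0,0.003],"spin":0},{"linear":[0,0,0.004],"spin":0},{"linear":[0,0,0.005],"spin":0},{"linear":[0,0,0.0055],"spin":0},{"linear":[0,0,0.0055],"spin":0},{"linear":[0,0,0.0055],"spin":0}])

```text
time: 4.82
tcp_pos: [0.4627, 0.0191, 0.0618]
eef_rot: [0.452, 3.109, 0.0]
ft_force: [1.0, -0.9, 2.8]
opening: -0.0001
```

Run:
```python
from h import *
from plant import vision,ctrl
c=vision.camera("wrist")
o=ctrl.get_obs(); print(o["tcp_pos"],o["ft_force"])
for u,v in [(280,195),(262,215),(298,215),(279,205),(265,200),(290,200)]: print(pt(c,u,v).round(4))
cv2.imwrite("pics/w2.png",c["img"])
```

```text
[0.46270348 0.01905225 0.06184695] [1.45715312 0.47210394 3.05042162]
[0.4368 0.0281 0.0292]
[0.4449 0.0149 0.0299]
[0.4518 0.0346 0.0267]
[0.4431 0.0256 0.0258]
[0.4383 0.0185 0.024 ]
[0.4423 0.0325 0.025 ]
```

View pics/w2.png

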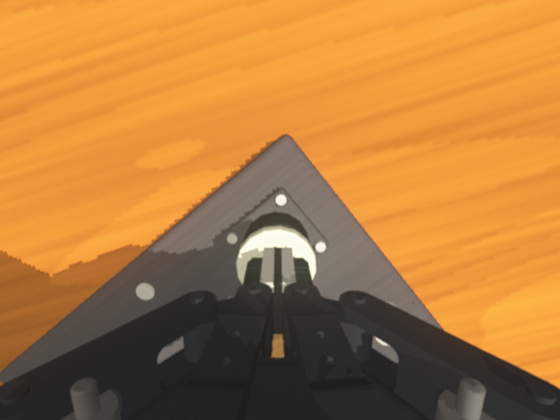

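The fingertip rests on the round head at (277,255). A force rise over another 2 mm will confirm it's on the stop.

step_arm(increments=[{"linear":[0,0,0.0005],"spin":0},{"linear":[0,0,0.001],"spin":0},{"linear":[0,0,0.0015],"spin":0},{"linear":[0,0,0.002],"spin":0},{"linear":[0,0,0.002],"spin":0},{"linear":[0,0,0.002],"spin":0},{"linear":[0,0,0.002],"spin":0},{"linear":[0,0,0.002],"spin":0}])

```text
time: 5.53
tcp_pos: [0.4627, 0.019, 0.06]
eef_rot: [0.452, 3.109, 0.0]
ft_force: [-0.6, 0.3, 6.2]
opening: 0.0002
```

Force rose with depth (6 N, above the friction), so the round pin is home. I'll lift and go to the square.

step_arm(increments=[{"linear":[0,0,-0.003],"spin":0},{"linear":[0,0,-0.01],"spin":0},{"linear":[0,0,-0.025],"spin":0},{"linear":[0,0,-0.045],"spin":0},{"linear":[-0.025,0.02,-0.05],"spin":0},{"linear":[-0.05,0.04,-0.05],"spin":0},{"linear":[-0.075,0.06,-0.05],"spin":0},{"linear":[-0.1,0.08,-0.05],"spin":0}])

```text
time: 6.2
tcp_pos: [0.5818, 0.0678, 0.1102]
eef_rot: [-0.452, -3.108, 0.0]
ft_force: [0.4, -0.4, 1.0]
opening: 0.0
```

step_arm(increments=[{"linear":[-0.012,0.01,0],"spin":0},{"linear":[-0.0165,0.0135,0.002],"spin":0},{"linear":[-0.0165,0.0135,0.008],"spin":0},{"linear":[-0.0165,0.0135,0.014],"spin":0},{"linear":[-0.0165,0.0135,0.02],"spin":0},{"linear":[-0.0165,0.0135,0.024],"spin":0},{"linear":[-0.0165,0.0135,0.024],"spin":0},{"linear":[-0.0165,0.0135,0.024],"spin":0}])

```text
time: 6.87
tcp_pos: [0.6001, 0.0752, 0.0854]
eef_rot: [-0.452, -3.108, 0.0]
ft_force: [-0.4, 0.1, 0.2]
opening: -0.0002
```

Run:
```python
from h import *
from plant import vision,ctrl
c=vision.camera("top")
o=ctrl.get_obs(); print(o["tcp_pos"],o["ft_force"])
v,u=np.mgrid[0:420,0:560]; K=c["mtx"]; Z=c["z_map"]
W=(np.stack([(u-K[0,2])/K[0,0]*Z,(v-K[1,2])/K[1,1]*Z,Z],-1)-c["t"])@c["R"]
for n,(a,b) in dict(ring=(284,139.5),bar=(307,199.5),round=(244,227)).items():
    a=int(a);b=int(b); print(n,np.median(W[b-2:b+3,a-2:a+3,2]).round(4), W[b,a].round(4))
cv2.imwrite("pics/t2.png",cv2.resize(c["img"][120:260,190:340],None,fx=4,fy=4))
```

```text
[0.60052873 0.07525185 0.08581002] [-0.0472058  -0.13320738 -0.61961585]
ring 0.075 [ 0.6912 -0.0902  0.0795]
bar 0.0789 [ 0.5336 -0.1482  0.0751]
round 0.0648 [0.4626 0.0176 0.0638]
```

View pics/t2.png

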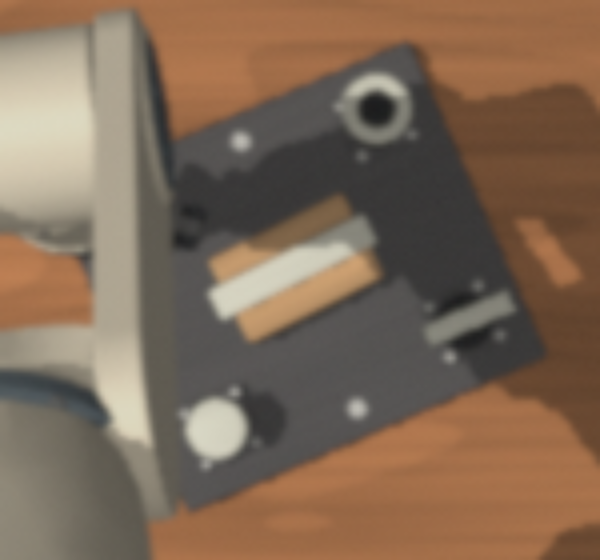

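The round head, (216,428) in the crop, now stands at about 64 mm, so it's home. Ring and bar are still up at 75–79 mm, and the arm hides the square. Pressing the square now.

step_arm(increments=[{"linear":[0,0,0.002],"spin":0},{"linear":[0,0,0.004],"spin":0},{"linear":[0,0,0.006],"spin":0},{"linear":[0,0,0.008],"spin":0},{"linear":[0,0,0.01],"spin":0},{"linear":[0,0,0.012],"spin":0},{"linear":[0,0,0.014],"spin":0},{"linear":[0,0,0.016],"spin":0}])

```text
time: 7.58
tcp_pos: [0.6009, 0.0755, 0.0697]
eef_rot: [0.452, 3.109, -0.0]
ft_force: [-0.8, 0.1, 2.1]
opening: 0.0003
```

step_arm(increments=[{"linear":[0,0,0.0015],"spin":0},{"linear":[0,0,0.003],"spin":0},{"linear":[0,0,0.0045],"spin":0},{"linear":[0,0,0.006],"spin":0},{"linear":[0,0,0.007],"spin":0},{"linear":[0,0,0.008],"spin":0},{"linear":[0,0,0.008],"spin":0},{"linear":[0,0,0.008],"spin":0}])

```text
time: 8.25
tcp_pos: [0.6009, 0.0755, 0.0618]
eef_rot: [-0.452, -3.109, 0.0]
ft_force: [-1.3, 1.5, 2.7]
opening: -0.0001
```

step_arm(increments=[{"linear":[0,0,0.0005],"spin":0},{"linear":[0,0,0.001],"spin":0},{"linear":[0,0,0.0015],"spin":0},{"linear":[0,0,0.0015],"spin":0},{"linear":[0,0,0.0015],"spin":0},{"linear":[0,0,0.0015],"spin":0},{"linear":[0,0,0.0015],"spin":0},{"linear":[0,0,0.0015],"spin":0}])

```text
time: 8.92
tcp_pos: [0.6009, 0.0755, 0.0606]
eef_rot: [0.452, 3.109, 0.0]
ft_force: [-1.6, -0.4, 6.7]
opening: -0.0004
```

The square is at its stop (6.7 N). Moving to the bar.

step_arm(increments=[{"linear":[0,0,-0.003],"spin":0},{"linear":[0,0,-0.01],"spin":0},{"linear":[0,0,-0.025],"spin":0},{"linear":[0,0,-0.045],"spin":0},{"linear":[0,-0.025,-0.05],"spin":0},{"linear":[0,-0.055,-0.05],"spin":0},{"linear":[0,-0.085,-0.05],"spin":0},{"linear":[0,-0.115,-0.05],"spin":0}])

```text
time: 9.58
tcp_pos: [0.5677, -0.0357, 0.1108]
eef_rot: [0.451, 3.109, -0.0]
ft_force: [1.0, -1.0, 0.7]
opening: -0.0001
```

step_arm(increments=[{"linear":[0,-0.03,0],"spin":0},{"linear":[0,-0.06,0],"spin":0},{"linear":[0,-0.09,0],"spin":0},{"linear":[0.001,-0.11,0],"spin":0},{"linear":[0.0015,-0.1185,0],"spin":0},{"linear":[0.0015,-0.1185,0.012],"spin":0},{"linear":[0.0015,-0.1185,0.024],"spin":0},{"linear":[0.0015,-0.1185,0.024],"spin":0}])

```text
time: 10.25
tcp_pos: [0.5315, -0.1465, 0.0835]
eef_rot: [-0.451, -3.105, -0.001]
ft_force: [-0.4, 0.4, -0.1]
opening: -0.0003
```

Run:
```python
from h import *
from plant import vision,ctrl
c=vision.camera("wrist"); t=vision.camera("top")
o=ctrl.get_obs(); print(o["tcp_pos"],o["ft_force"])
v,u=np.mgrid[0:420,0:560]; K=t["mtx"]; Z=t["z_map"]
W=(np.stack([(u-K[0,2])/K[0,0]*Z,(v-K[1,2])/K[1,1]*Z,Z],-1)-t["t"])@t["R"]
for n,(a,b) in dict(ring=(284,140),square=(221,175),round=(244,227)).items():
    print(n,np.median(W[b-2:b+3,a-2:a+3,2]).round(4))
cv2.imwrite("pics/w3.png",np.hstack([c["img"][:,100:460],cv2.resize(t["img"][120:260,190:340],(440,420))]))
```

```text
[ 0.5324666  -0.14655691  0.08506392] [ 0.91032664 -0.03922781 -0.0219674 ]
ring 0.0768
square 0.0662
round 0.0645
```

View pics/w3.png

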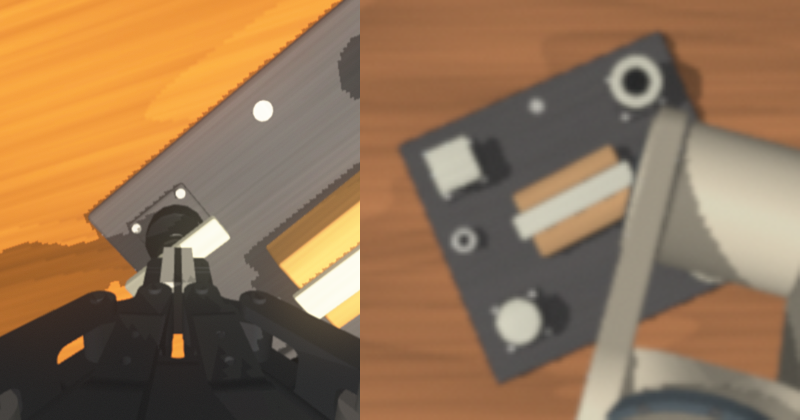

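The fingertip is over the bar, left panel (177,255). Square reads 66 mm, so I'll check it more precisely before pressing the bar.

Run:
```python
from h import *
from plant import vision,ctrl
r={}
for k in range(8):
    t=vision.camera("top")
    v,u=np.mgrid[0:420,0:560]; K=t["mtx"]; Z=t["z_map"]
    W=(np.stack([(u-K[0,2])/K[0,0]*Z,(v-K[1,2])/K[1,1]*Z,Z],-1)-t["t"])@t["R"]
    for n,(a,b) in dict(square=(221,175),round=(244,227)).items():
        r.setdefault(n,[]).append(W[b-4:b+5,a-4:a+5,2].mean())
for n in r: print(n,np.round(r[n],4),np.mean(r[n]).round(4))
t=dict(np.load("top0.npz")); Z=t["z_map"];W=(np.stack([(u-K[0,2])/K[0,0]*Z,(v-K[1,2])/K[1,1]*Z,Z],-1)-t["t"])@t["R"]
for n,(a,b) in dict(square=(221,175),round=(244,227)).items(): print("start",n,W[b-4:b+5,a-4:a+5,2].mean())
```

```text
square [0.0785 0.0641 0.0646 0.0641 0.0641 0.0776 0.0644 0.0639] 0.0677
round [0.0778 0.0641 0.0645 0.0641 0.0642 0.0642 0.0641 0.0636] 0.0658
start square 0.09084366662978625
start round 0.07768065412081769
```

Square and round both sit at 64 mm (the larger values are frames with depth dropouts), so both are home. Pressing the bar.

step_arm(increments=[{"linear":[0,0,0.002],"spin":0},{"linear":[0,0,0.004],"spin":0},{"linear":[0,0,0.006],"spin":0},{"linear":[0,0,0.008],"spin":0},{"linear":[0,0,0.01],"spin":0},{"linear":[0,0,0.012],"spin":0},{"linear":[0,0,0.014],"spin":0},{"linear":[0,0,0.016],"spin":0}])

```text
time: 11.42
tcp_pos: [0.5329, -0.1479, 0.0701]
eef_rot: [-0.452, -3.109, 0.0]
ft_force: [-0.9, -0.2, 1.4]
opening: -0.0
```

step_arm(increments=[{"linear":[0,0,0.0015],"spin":0},{"linear":[0,0,0.003],"spin":0},{"linear":[0,0,0.0045],"spin":0},{"linear":[0,0,0.006],"spin":0},{"linear":[0,0,0.007],"spin":0},{"linear":[0,0,0.008],"spin":0},{"linear":[0,0,0.008],"spin":0},{"linear":[0,0,0.008],"spin":0}])

```text
time: 12.08
tcp_pos: [0.5329, -0.1479, 0.0622]
eef_rot: [-0.452, -3.109, 0.0]
ft_force: [-1.3, -0.7, 2.1]
opening: 0.0003
```

step_arm(increments=[{"linear":[0,0,0.0005],"spin":0},{"linear":[0,0,0.001],"spin":0},{"linear":[0,0,0.0015],"spin":0},{"linear":[0,0,0.0015],"spin":0},{"linear":[0,0,0.0015],"spin":0},{"linear":[0,0,0.0015],"spin":0},{"linear":[0,0,0.0015],"spin":0},{"linear":[0,0,0.0015],"spin":0}])

```text
time: 12.75
tcp_pos: [0.5329, -0.1479, 0.0609]
eef_rot: [0.452, 3.109, -0.0]
ft_force: [-2.9, 0.3, 4.4]
opening: -0.0005
```

step_arm(increments=[{"linear":[0,0,0.0005],"spin":0},{"linear":[0,0,0.001],"spin":0},{"linear":[0,0,0.001],"spin":0},{"linear":[0,0,0.001],"spin":0},{"linear":[0,0,0.001],"spin":0},{"linear":[0,0,0.001],"spin":0},{"linear":[0,0,0.001],"spin":0},{"linear":[0,0,0.001],"spin":0}])

```text
time: 13.42
tcp_pos: [0.533, -0.1479, 0.0601]
eef_rot: [0.452, 3.109, -0.0]
ft_force: [-2.5, -0.8, 7.0]
opening: 0.0002
```

step_arm(increments=[{"linear":[0,0,-0.003],"spin":0},{"linear":[0,0,-0.01],"spin":0},{"linear":[0,0,-0.03],"spin":0},{"linear":[0,0,-0.06],"spin":0},{"linear":[0,0,-0.09],"spin":0},{"linear":[0,0,-0.12],"spin":0},{"linear":[0.02,0.02,-0.14],"spin":0},{"linear":[0.04,0.04,-0.14],"spin":0}])

```text
time: 14.08
tcp_pos: [0.5088, -0.0988, 0.2045]
eef_rot: [0.454, 3.101, -0.0]
ft_force: [1.4, 0.9, 0.2]
opening: -0.0002
```

step_arm(increments=[{"linear":[0.025,0.025,0],"spin":0},{"linear":[0.05,0.05,0],"spin":0},{"linear":[0.075,0.075,0],"spin":0},{"linear":[0.1,0.1,0],"spin":0},{"linear":[0.125,0.125,0],"spin":0},{"linear":[0.15,0.15,0],"spin":0},{"linear":[0.175,0.175,0],"spin":0},{"linear":[0.2,0.2,0],"spin":0}])

```text
time: 14.75
tcp_pos: [0.3703, 0.1518, 0.2003]
eef_rot: [0.453, 3.108, 0.001]
ft_force: [1.0, 1.3, -0.6]
opening: -0.0
```

step_arm(increments=[{"linear":[0.0,0.025,0],"spin":0},{"linear":[0.0,0.05,0],"spin":0},{"linear":[0.0,0.075,0],"spin":0},{"linear":[0.0,0.1,0],"spin":0},{"linear":[0,0.12,0],"spin":0},{"linear":[0,0.13,0],"spin":0},{"linear":[0,0.13,0],"spin":0},{"linear":[0,0.13,0],"spin":0}])

```text
time: 15.42
tcp_pos: [0.4079, 0.2747, 0.1996]
eef_rot: [-0.451, -3.109, 0.001]
ft_force: [-0.3, -0.3, -0.7]
opening: 0.0003
```

Run:
```python
from h import *
from plant import vision,ctrl
r={}
v,u=np.mgrid[0:420,0:560]
for k in range(5):
    t=vision.camera("top"); K=t["mtx"]; Z=t["z_map"]
    W=(np.stack([(u-K[0,2])/K[0,0]*Z,(v-K[1,2])/K[1,1]*Z,Z],-1)-t["t"])@t["R"]
    for n,(a,b) in dict(square=(221,175),round=(244,227),bar=(307,200),ringedge=(284,140)).items():
        r.setdefault(n,[]).append(np.median(W[b-1:b+2,a-1:a+2,2]))
for n in r: print(n,np.round(r[n],4))
print(ctrl.get_obs()["tcp_pos"],ctrl.get_obs()["ft_force"])
cv2.imwrite("pics/t3.png",t["img"])
a=dict(np.load("top0.npz"))["img"]; d=cv2.absdiff(a,t["img"]).max(2); cv2.imwrite("pics/d3.png",np.hstack([d]))
```

```text
square [0.0636 0.0642 0.0638 0.0647 0.0635]
round [0.0633 0.0653 0.0652 0.0638 0.0633]
bar [0.0654 0.0629 0.0638 0.0641 0.0639]
ringedge [0.0786 0.0769 0.0774 0.0765 0.0772]
[0.40803169 0.27419666 0.19987772] [0.38206758 0.35837156 0.24887343]
```

View pics/t3.png

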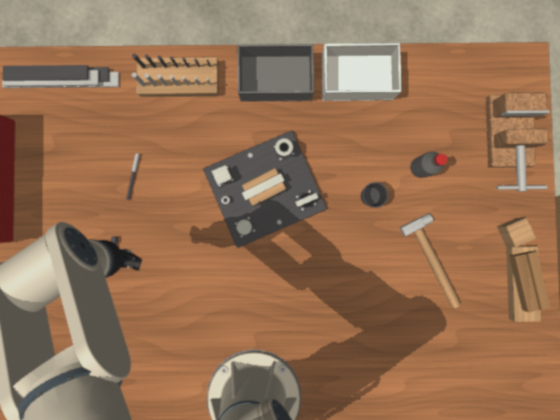

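The round, square and bar heads sit at 64 mm and the ring at 77 mm. The loose things are in their places (block (264,187), bush (226,200), cup (375,194), oil, hammer, drill). The key is hidden under the arm, which stayed about 0.2 m up there. Handing in.

```bash
python3 -c "
from plant import ctrl
print(ctrl.sign_off())"
```

```text
the job is handed in; nothing more can be done
None
```

I pressed the round, square and bar pins home in that order with the shut fingertip, then drew the arm clear at 0.2 m and handed the job in at about 15.7 s. No verdict was reported.

- **Press force:** the wrist readings, taken at the end of each move, peaked at about 7 N per pin. Each rose as I pressed past the stop depth, which confirmed the pin was at its stop.
- **Final pin heights (top camera):** the round, square and bar heads are at about 64 mm, against 63 mm for fully home. The ring head is at about 77 mm, so it's still up.
- **Loose things:** in the last picture, all but the chuck key looked unmoved. The key was hidden by the arm and couldn't be checked, but the fingertip stayed about 0.2 m above the bench there. I judged positions by eye and didn't measure them.
- **Disagreement:** some depth frames gave odd readings: one 66 mm reading for the square and a few frames near 78 mm for the round and square. The other repeat frames agreed on 64 mm.

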